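Release the portable speaker's battery pack with its key

ROBOT

A 7-joint arm with a two-finger parallel gripper is mounted at the origin on the work surface. World frame = base frame: x ahead of the robot, y to its left, z up, the work surface at z = 0. Lengths are in m, angles in rad, forces in N, time in s.
With the tool pointing down it reaches from about 0.425 to 0.875 m from the base axis. Payload 9.9 kg.
Tool frame: the origin (TCP) lies midway between the tips of the shut fingers; the grasp point (between the pads) lies 19 mm behind it; z points along the fingers, y is the line along which they close (so a half turn about z gives the same grasp; the last joint's range is limited). The gripper opens to 85 mm and grips with 20 to 120 N. Pads are 22 mm wide; open, the fingers measure 114 mm over their backs; the gripper's body (76 mm by 85 mm) begins 54 mm behind the grasp point. The pads swing forward as they close: fully open they stand 13 mm farther back than shut.
Start: joints at [-1.302, 0.576, 0.025, 1.437, -0.015, 1.129, -0.057], TCP at [0.233, 0.633, 0.231] pointing down, gripper open.
Joint ranges: [-2.76, 2.76], [-0.34, 2.15], [-1.52, 1.57], [0.19, 2.46], [-1.09, 4.23], [0.17, 1.99], [-2.82, 2.82]. Speed limits (rad/s): [2.22, 2.22, 3.01, 3.01, 3.14, 3.14, 3.14].

INTERFACE

Orientations are given as a unit quaternion [w, x, y, z].
In Python, from rig import * gives the robot as it stands.
- The arm moves only by the shell command python3 -m creep 'ROWS' [FORCE]. ROWS is JSON, a list of rows, each an object with "jaw": the opening, from -1 (shut) to 1 (fully open), so that 0 is half open; "dp": the shift along the tool's x, y, z in mm, a list of three; "yaw": the turn about the tool's z in rad. A call has 1 to 8 rows; each row is the pose to reach, as a shift and turn from the pose commanded when the call began, along the tool's axes at that moment; what a row does not reach only later rows make up. A row lasts 1/8 s, in which the tool goes at most 62.5 mm and 10.7 degrees, less where a joint would pass 70% of its speed; a pose out of reach is approached as far as the arm can. A call with a gripper value outside its range is refused whole. The fingers move at their own pace and stop on an object; FORCE is the grip in N (left out, the last holds). Time passes only in rows, so rows that repeat a pose let the fingers close. It gives the time, the measured TCP pose, the force, the opening and the grip force at its end, in the units of the state.
- sense(): the state, without advancing time (a new reading comes with each control period).
- camera(name): name is "scene" or "top"; returns a dict with "img" (384x512x3 uint8, red, green, blue), "camera_matrix" (3x3 intrinsics, pixels), "k1" (the pictures are not rectified: a ray, as slopes to the right and down, at radius r is drawn at 1 + k1 r^2 times it, then the intrinsics apply), "origin" and "attitude" of the camera in the world. Camera axes: x right, y down, z forward; pixel columns grow to the right and rows downward; lengths in m; the calibration is good to about 2 mm. A picture is of the moment at which its call begins. There is no depth.
- finish_job(): hands the job in; it is judged then, once.
The state is a dict: "t": time; "joints": joint angles; "qd": joint speeds; "effort": joint torques, N m; "tcp_pos": TCP position; "eef_rot": TCP orientation; "force": force on the tool from outside, world axes, zero at the start; "wrist_torque": the same for the moment, N m; "finger_gap": finger opening in m; "finger_force": force on a finger pad.
Only numpy, scipy, OpenCV 4.12 (cv2) and the standard library are available. Lean on these libraries where they do the work, as an engineer would, in place of code of your own. Each camera call takes 0.05 s, during which the arm holds its last target. There are 200 camera calls.

TASK

Take the flat release key out of the wooden caddy, push its blade through the narrow slot in the top of the black speaker and gently press the hidden latch tab down to its stop, so that the battery pack comes all the way up and stays up; the latch cracks if it is forced. Then put the key back upright in its own socket, fully down, without disturbing the other things on the table.

Things in the scene. Friction and masses are not known exactly. Their poses are not given: they have to be found in the camera images.
- speaker: Black portable speaker lying fixed on the table, a block 140 (its x) x 240 (its y) x 80 mm high; origin at the centre of its underside. On its flat top: the battery pack at y -95 to +5 mm and the release slot at y +65 mm. More than 20 N between key and speaker (top, slot edges or latch) cracks it.
- latch_shaft (a point): Fixed point on the slot's axis 41 mm below the speaker's top. The shaft here is 24 x 28 mm and hides the latch tab: its top lies 16 to 38 mm below the speaker's top (differs each time, not measured) and it goes 12 mm straight down to a hard stop, 28 to 50 mm below the top. While moving it resists with some 4 to 6 N (friction, no spring; it stays where left).
- slot (a point): Centre of the release slot at the speaker's top face (80 mm above the table). The slot is 6.5 mm wide along the speaker's x and 15 mm long along the speaker's y, in a thin metal bezel, through the 8 mm thick top, edges square; axes as the speaker's.
- pack (a joint): Rise of the grey battery pack (85 x 100 mm, its top about flush with the speaker's) out of the speaker, in m: 0 down, 0.018 fully up. A linkage raises it 1.5 mm per mm of latch tab travel; it is held where the latch is left, and offers no grip of its own.
- caddy: Fixed pale wooden caddy block, 50 (its x) x 120 (its y) x 65 mm high, origin at the centre of its underside. Two upright through sockets: at y -30 mm the key's, at y +30 mm the pencil's.
- socket (a point): Centre of the key's socket mouth on the caddy's top, 65 mm above the table; the socket is 7 mm (caddy x) x 15 mm (caddy y), straight through; axes as the caddy's.
- key: Release key, 40 to 85 g, upright in the caddy at first, shoulder on its top, axes as the caddy's. Steel blade 4 (its x) x 12 (its y) x 60 mm long; above it a grey square handle 14 x 14 x 70 mm, sides along x and y. Origin: centre of the blade's tip (lower end), z up along the key. A half turn makes no difference. Grip it across the caddy's narrow x, away from the pencil.
- key_shoulder (a point): Centre of the key's shoulder, 60 mm above the tip, where the handle begins; it lies at point socket when the key is put away.
- pencil: Thick pencil stub standing in the caddy's other socket, its top about 120 mm above the table. Leave alone.
- remote: Black remote control 160 x 45 x 18 mm lying on the table. Leave alone.
- candle: Amber candle jar, 44 mm across, 65 mm high, between speaker and caddy. Leave alone.
- mug: Blue mug, 76 mm across, 90 mm high. Leave alone.
- pot: White pot, 90 mm across, 100 mm high. Leave alone.
- coaster: Cork coaster, 90 mm across, 8 mm thick. Leave alone.
- tin: Green tin box 75 x 110 x 55 mm. Leave alone.

How it is judged:
By the outcome, as a careful person would: the job done as asked, in the order asked, and still so for the second after the job is handed in, with the robot touching nothing.
It also fails if it takes over 58 s, if anything falls off the work surface, if the arm or the gripper's body presses on something with over 40 N, if the wrist force passes 120 N, or if a joint passes its speed limit or range.

## Working session

There is one attempt and no reset: what is moved stays moved. The work goes in short steps, Python scripts to look and compute and a shell command to move; the robot and the scene stay as the last step left them, time stands still between calls to the robot, and variables do not carry over. Pictures are saved under pics/ and viewed, at most 10 in all, crops included, and the job is handed in when it is done.

```bash
mkdir -p pics; ls; python3 - <<'E'
from rig import *
import cv2
s=sense(); print({k:s[k] for k in("t","tcp_pos","eef_rot","finger_gap","force")})
for n in("scene","top"):
    c=camera(n); cv2.imwrite(f"pics/{n}0.png",c["img"][:,:,::-1]); print(n,c["camera_matrix"],c["k1"],c["origin"],c["attitude"])
E
```

```text
pics
{'t': 0.0, 'tcp_pos': array([0.23310681, 0.63297572, 0.23043538]), 'eef_rot': array([-8.40122162e-05,  1.75484910e-01,  9.84481769e-01, -8.27731637e-04]), 'finger_gap': 0.0855524120625018, 'force': array([ 0.33984539,  0.01125438, -0.25963702])}
scene [[457.38609383   0.         251.75559956]
 [  0.         457.38609383 190.70933228]
 [  0.           0.           1.        ]] -0.14164179621194276 [1.02881474 0.79022652 1.30270114] [-0.08431636  0.28151929  0.91468144 -0.27748064]
top [[394.15375304   0.         269.6943088 ]
 [  0.         394.15375304 186.97370372]
 [  0.           0.           1.        ]] -0.0413173203972918 [0.35542621 0.10833999 1.04104718] [-0.08827524  0.74688299 -0.65450612  0.07742756]
```

View pics/scene0.png

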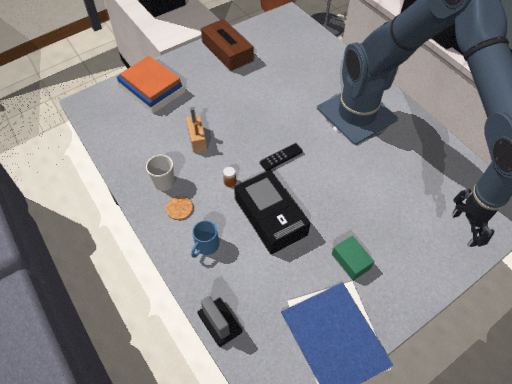

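View pics/top0.png

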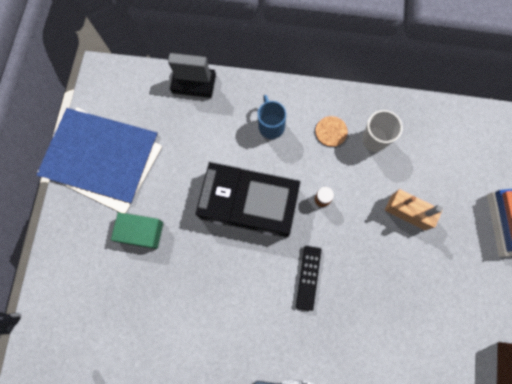

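```bash
cat > h.py <<'E'
import numpy as np, cv2
from rig import *
from scipy.spatial.transform import Rotation as R
from scipy.optimize import least_squares
def cam(n):
    c=camera(n); c["n"]=n; return c
def rot(c):
    a=np.asarray(c["attitude"]); return R.from_quat(a[[1,2,3,0]]).as_matrix()
def proj(c,P):
    Rm=rot(c).T; t=-Rm@np.asarray(c["origin"])
    return cv2.projectPoints(np.asarray(P,float).reshape(-1,3),cv2.Rodrigues(Rm)[0],t,np.asarray(c["camera_matrix"]),np.array([c["k1"],0,0,0.]))[0][:,0]
def ray(c,uv):
    n=cv2.undistortPointsIter(np.array([[uv]],float),np.asarray(c["camera_matrix"]),np.array([c["k1"],0,0,0.]),None,None,(3,100,1e-10))[0,0]
    return np.asarray(c["origin"]),rot(c)@np.array([*n,1.])
def at_z(c,uv,z):
    o,d=ray(c,uv); return o+d*(z-o[2])/d[2]
def tri(cs,uvs):
    A=np.zeros((3,3));b=np.zeros(3)
    for c,uv in zip(cs,uvs):
        o,d=ray(c,uv);d/=np.linalg.norm(d);M=np.eye(3)-np.outer(d,d);A+=M;b+=M@o
    return np.linalg.solve(A,b)
def crop(c,x,y,w,h,s):
    im=cv2.resize(c["img"][y:y+h,x:x+w],None,fx=s,fy=s,interpolation=cv2.INTER_CUBIC)[:,:,::-1].copy()
    for i in range(0,w,10): cv2.line(im,(i*s,0),(i*s,6),(0,0,255),1); cv2.putText(im,str(x+i),(i*s,16),0,.35,(0,0,255))
    for i in range(0,h,10): cv2.line(im,(0,i*s),(6,i*s),(0,0,255),1); cv2.putText(im,str(y+i),(8,i*s+4),0,.35,(0,0,255))
    return im
E
python3 - <<'E'
from h import *
s=cam("scene");t=cam("top")
cv2.imwrite("pics/c1.png",np.hstack([crop(s,230,165,80,86,5),np.pad(crop(s,180,103,40,54,8),((0,0),(0,0),(0,0)))[:430]]))
cv2.imwrite("pics/c2.png",np.hstack([crop(t,193,160,110,80,4),crop(t,385,185,60,53,6)[:318].repeat(1,0) if 0 else cv2.copyMakeBorder(crop(t,385,185,60,50,6),0,20,0,0,cv2.BORDER_CONSTANT)]))
E
```

```text
(no output)
```

View pics/c1.png

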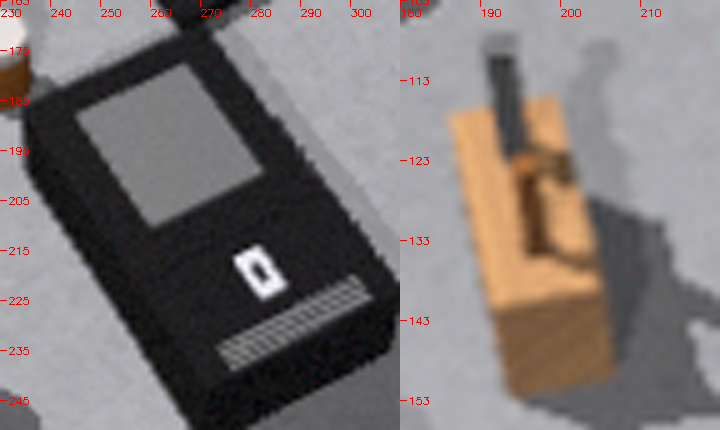

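View pics/c2.png

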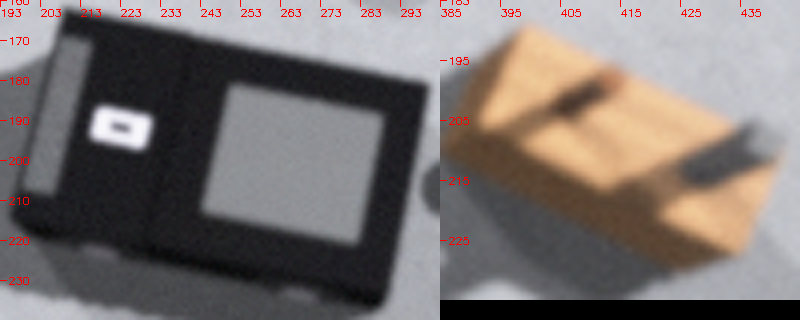

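```bash
cat > m.py <<'E'
from h import *
s=cam("scene");t=cam("top")
f=lambda a,ox,x,y,k:[(x+(u-ox+.5)/k-.5,y+(v+.5)/k-.5) for u,v in a]
# pack corners in matching order + slot
sp_s=f([(76,113),(183,63),(264,171),(152,228),(261,271)],0,230,165,5)
sp_t=f([(383,115),(357,244),(202,211),(230,82),(121,127)],0,193,160,4)
ca_s=f([(452,115),(556,97),(605,290),(494,303),(501,44),(524,160)],400,180,103,8)
ca_t=f([(785,150),(742,253),(482,128),(530,27),(768,138),(612,75)],440,385,185,6)
if __name__=="__main__":
    for nm,a,b,z in(("sp",sp_s,sp_t,.08),("ca",ca_s,ca_t,.065)):
        for p,q in zip(a,b): print(nm,np.round(1e3*tri((s,t),(p,q)),1),np.round(1e3*at_z(s,p,z)[:2],1),np.round(1e3*at_z(t,q,z)[:2],1))
E
python3 m.py
```

```text
sp [585.2  92.   84.3] [583.3  89.9] [586.5  91.6]
sp [503.6  97.4  81.2] [503.4  96.4] [503.5  97.6]
sp [510.6 195.2  82.5] [509.3 194.2] [511.4 195.1]
sp [593.8 189.9  83. ] [592.3 188.9] [595.  189.7]
sp [556.1 253.2  83.2] [554.3 252.4] [557.3 253.1]
ca [ 584.8 -299.1   67.8] [ 583.3 -300. ] [ 586.4 -301.6]
ca [ 539.1 -283.2   65.9] [ 538.1 -282.3] [ 540.2 -284.9]
ca [ 578.8 -172.5   62.7] [ 579.  -169.5] [ 579.1 -172.9]
ca [ 624.4 -189.4   67.6] [ 623.3 -190.9] [ 625.6 -190.7]
ca [ 571.8 -262.3  138.2] [ 542.3 -326.2] [ 590.7 -294.2]
ca [ 592.9 -205.2  126.7] [ 569.9 -256.9] [ 609.2 -226.7]
```

```bash
cat > go.py <<'E'
# usage: go.py x y z(mm) toolY_angle_deg  -> dp, yaw for next call
import sys
from h import *
s=sense(); q=np.asarray(s["eef_rot"]); M=R.from_quat(q[[1,2,3,0]]).as_matrix()
x,y,z,a=map(float,sys.argv[1:5])
dp=M.T@(np.array([x,y,z])-1e3*np.asarray(s["tcp_pos"]))
cur=np.degrees(np.arctan2(M[1,1],M[0,1])); d=(cur-a+180)%360-180
print("t",round(s["t"],2),"tcp",np.round(1e3*np.asarray(s["tcp_pos"]),1),"ang",round(cur,2),"tilt",np.round(M[:2,2],4),"gap",round(1e3*s["finger_gap"],1),"F",np.round(s["force"],1))
print("dp",np.round(dp,1),"yaw",round(np.radians(d),3),"j",np.round(s["joints"],2))
E
python3 go.py 540 150 230 25; python3 go.py 572 -264 200 -19.8
```

```text
t 0.3 tcp [233.2 633.3 231. ] ang 69.79 tilt [-0.0002 -0.0006] gap 85.4 F [0.8 0.4 0.5]
dp [-454.9 -347.5    1.2] yaw 0.782 j [-1.3   0.58  0.02  1.44 -0.02  1.13 -0.06]
t 0.3 tcp [233.2 633.3 231. ] ang 69.79 tilt [-0.0002 -0.0006] gap 85.4 F [0.8 0.4 0.5]
dp [-628.  -724.9   31.4] yaw 1.564 j [-1.3   0.58  0.02  1.44 -0.02  1.13 -0.06]
```

```bash
python3 -m creep '[{"jaw":1,"dp":[-57,-43,0],"yaw":0.1},{"jaw":1,"dp":[-114,-86,0],"yaw":0.2},{"jaw":1,"dp":[-171,-129,0],"yaw":0.3},{"jaw":1,"dp":[-228,-172,0],"yaw":0.4},{"jaw":1,"dp":[-285,-215,0],"yaw":0.5},{"jaw":1,"dp":[-342,-258,0],"yaw":0.6},{"jaw":1,"dp":[-398,-301,0],"yaw":0.7},{"jaw":1,"dp":[-455,-345,0],"yaw":0.8}]'; python3 go.py 572 -264 200 -19.8
```

```text
t: 1.3
tcp_pos: [0.5039, 0.2108, 0.2316]
eef_rot: [0.0, 0.546, 0.838, 0.0]
force: [1.2, 1.0, 0.1]
finger_gap: 0.0859
finger_force: 0.0
t 1.3 tcp [503.9 210.8 231.6] ang 23.78 tilt [0.0005 0.0005] gap 85.9 F [1.2 1.  0.1]
dp [-462.  -129.2   31.4] yaw 0.761 j [-0.69  0.4   0.3   1.79 -0.14  0.98  0.08]
```

```bash
python3 -m creep '[{"jaw":1,"dp":[-55,-15,0],"yaw":0.1},{"jaw":1,"dp":[-110,-30,0],"yaw":0.2},{"jaw":1,"dp":[-165,-45,0],"yaw":0.3},{"jaw":1,"dp":[-220,-60,0],"yaw":0.4},{"jaw":1,"dp":[-275,-75,0],"yaw":0.5},{"jaw":1,"dp":[-330,-90,0],"yaw":0.6},{"jaw":1,"dp":[-385,-105,0],"yaw":0.7},{"jaw":1,"dp":[-420,-115,0],"yaw":0.76}]'; python3 -m creep '[{"jaw":1,"dp":[0,0,0],"yaw":0},{"jaw":1,"dp":[0,0,0],"yaw":0}]'; python3 go.py 572 -264 180 -19.8
```

```text
t: 2.3
tcp_pos: [0.5683, -0.2212, 0.2314]
eef_rot: [0.001, 0.819, 0.574, -0.0]
force: [-0.2, 0.4, -0.4]
finger_gap: 0.0852
finger_force: 0.0
t: 2.55
tcp_pos: [0.5685, -0.2172, 0.2311]
eef_rot: [-0.0, 0.817, 0.577, 0.0]
force: [-0.3, 0.4, -0.3]
finger_gap: 0.0854
finger_force: 0.0
t 2.55 tcp [ 568.5 -217.2  231.1] ang -19.54 tilt [-0.0003  0.0008] gap 85.4 F [-0.3  0.4 -0.3]
dp [-42.9  19.   51. ] yaw 0.005 j [-0.04  0.53  0.53  1.63 -0.3   1.06  0.24]
```

```bash
python3 -m creep '[{"jaw":1,"dp":[-43,19,0],"yaw":0},{"jaw":1,"dp":[-43,19,30],"yaw":0},{"jaw":1,"dp":[-43,19,60],"yaw":0},{"jaw":1,"dp":[-43,19,60],"yaw":0}]'; python3 - <<'E'
from h import *
s=cam("scene");t=cam("top")
cv2.imwrite("pics/d1.png",np.hstack([crop(s,165,80,60,75,6),crop(t,385,170,70,75,6)]))
E
```

```text
t: 3.05
tcp_pos: [0.5712, -0.2624, 0.1695]
eef_rot: [-0.002, 0.816, 0.577, -0.001]
force: [0.6, 0.2, 0.4]
finger_gap: 0.0851
finger_force: 0.0
```

View pics/d1.png

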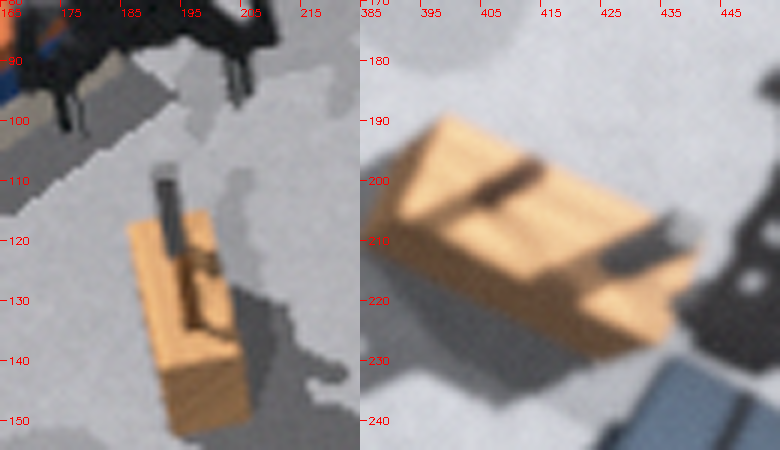

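```bash
python3 go.py 572 -264 90 -19.8; python3 -m creep '[{"jaw":1,"dp":[2,0,30],"yaw":0.005},{"jaw":1,"dp":[2,0,60],"yaw":0.005},{"jaw":1,"dp":[2,0,80],"yaw":0.005},{"jaw":1,"dp":[2,0,80],"yaw":0.005}]';  python3 go.py 572 -264 90 -19.8
```

```text
t 3.15 tcp [ 572.5 -264.   172.2] ang -19.5 tilt [0.0005 0.0001] gap 85.6 F [ 0.7 -0.2  0.4]
dp [-0.2 -0.5 82.2] yaw 0.005 j [ 0.06  0.61  0.5   1.65 -0.34  0.96  0.34]
t: 3.65
tcp_pos: [0.5728, -0.2624, 0.0915]
eef_rot: [-0.0, 0.818, 0.575, -0.0]
force: [-0.2, 0.1, 0.8]
finger_gap: 0.0854
finger_force: 0.0
t 3.65 tcp [ 572.8 -262.4   91.5] ang -19.83 tilt [-0.0004  0.0004] gap 85.4 F [-0.2  0.1  0.8]
dp [-1.8 -0.2  1.5] yaw -0.001 j [ 0.09  0.7   0.45  1.73 -0.4   0.8   0.38]
```

```bash
python3 -m creep '[{"jaw":0,"dp":[-1.5,0,0],"yaw":0},{"jaw":-0.4,"dp":[-1.5,0,0],"yaw":0},{"jaw":-1,"dp":[-1.5,0,0],"yaw":0},{"jaw":-1,"dp":[-1.5,0,0],"yaw":0},{"jaw":-1,"dp":[-1.5,0,0],"yaw":0},{"jaw":-1,"dp":[-1.5,0,0],"yaw":0}]' 20;  python3 go.py 572 -264 90 -19.8
```

```text
t: 4.4
tcp_pos: [0.5723, -0.2645, 0.0917]
eef_rot: [0.0, 0.819, 0.574, 0.0]
force: [0.2, 0.1, 5.2]
finger_gap: 0.0134
finger_force: 24.5
t 4.4 tcp [ 572.3 -264.5   91.7] ang -19.88 tilt [ 0.0006 -0.0001] gap 13.4 F [0.2 0.1 5.2]
dp [ 0.3 -0.5  1.7] yaw -0.001 j [ 0.09  0.7   0.45  1.73 -0.4   0.8   0.38]
```

```bash
python3 -m creep '[{"jaw":-1,"dp":[0,0,0],"yaw":0},{"jaw":-1,"dp":[0,0,0],"yaw":0},{"jaw":-1,"dp":[0,0,-5],"yaw":0},{"jaw":-1,"dp":[0,0,-15],"yaw":0},{"jaw":-1,"dp":[0,0,-30],"yaw":0},{"jaw":-1,"dp":[0,0,-50],"yaw":0},{"jaw":-1,"dp":[0,0,-70],"yaw":0},{"jaw":-1,"dp":[0,0,-70],"yaw":0}]' 60;python3 -m creep '[{"jaw":-1,"dp":[0,0,-30],"yaw":0},{"jaw":-1,"dp":[0,0,-60],"yaw":0},{"jaw":-1,"dp":[0,0,-60],"yaw":0},{"jaw":-1,"dp":[0,0,-60],"yaw":0}]'; python3 go.py 557 253 225 -4.6
```

```text
t: 5.4
tcp_pos: [0.573, -0.2651, 0.1635]
eef_rot: [0.002, 0.819, 0.574, 0.001]
force: [0.3, -0.4, -1.4]
finger_gap: 0.0132
finger_force: 58.4
t: 5.9
tcp_pos: [0.5717, -0.264, 0.2204]
eef_rot: [-0.001, 0.819, 0.574, -0.0]
force: [0.1, 0.7, -0.4]
finger_gap: 0.0135
finger_force: 58.4
t 5.9 tcp [ 571.7 -264.   220.4] ang -19.87 tilt [-0.0011  0.0007] gap 13.5 F [ 0.1  0.7 -0.4]
dp [ 481.2 -189.6   -4.3] yaw -0.267 j [ 0.04  0.57  0.52  1.59 -0.31  1.07  0.31]
```

```bash
python3 -m creep '[{"jaw":-1,"dp":[30,-12,0],"yaw":-0.03},{"jaw":-1,"dp":[80,-32,0],"yaw":-0.06},{"jaw":-1,"dp":[130,-52,0],"yaw":-0.1},{"jaw":-1,"dp":[180,-71,0],"yaw":-0.14},{"jaw":-1,"dp":[230,-91,0],"yaw":-0.18},{"jaw":-1,"dp":[280,-111,0],"yaw":-0.22},{"jaw":-1,"dp":[330,-131,0],"yaw":-0.25},{"jaw":-1,"dp":[370,-146,0],"yaw":-0.267}]'
python3 -m creep '[{"jaw":-1,"dp":[0,0,0],"yaw":0},{"jaw":-1,"dp":[0,0,0],"yaw":0}]'; python3 go.py 557 253 185 -4.6
```

```text
t: 6.9
tcp_pos: [0.5595, 0.1358, 0.2199]
eef_rot: [-0.001, 0.734, 0.679, -0.001]
force: [0.6, 0.1, -0.9]
finger_gap: 0.0131
finger_force: 58.3
t: 7.15
tcp_pos: [0.5601, 0.1324, 0.2204]
eef_rot: [-0.0, 0.735, 0.678, -0.001]
force: [0.2, -1.9, -0.0]
finger_gap: 0.0132
finger_force: 58.3
t 7.15 tcp [560.1 132.4 220.4] ang -4.6 tilt [-0.0015 -0.0013] gap 13.2 F [ 0.2 -1.9 -0. ]
dp [120.  -12.8  35.2] yaw -0.0 j [-0.62  0.47  0.46  1.73 -0.24  0.99 -0.14]
```

```bash
python3 -m creep '[{"jaw":-1,"dp":[40,-4,0],"yaw":0},{"jaw":-1,"dp":[80,-9,0],"yaw":0},{"jaw":-1,"dp":[120,-13,0],"yaw":0},{"jaw":-1,"dp":[120,-13,15],"yaw":0},{"jaw":-1,"dp":[120,-13,33],"yaw":0},{"jaw":-1,"dp":[120,-13,33],"yaw":0},{"jaw":-1,"dp":[120,-13,33],"yaw":0}]'; python3 go.py 557 253 172 -4.6
python3 - <<'E'
from h import *
s=cam("scene");t=cam("top")
cv2.imwrite("pics/e1.png",np.hstack([crop(s,255,185,50,60,8),crop(t,195,165,50,60,8)]))
E
```

```text
t: 8.02
tcp_pos: [0.5578, 0.2524, 0.1886]
eef_rot: [0.0, 0.736, 0.678, -0.0]
force: [0.1, 1.1, -0.3]
finger_gap: 0.0133
finger_force: 58.4
t 8.03 tcp [557.8 252.4 188.6] ang -4.7 tilt [ 0.0003 -0.0004] gap 13.3 F [ 0.1  1.1 -0.3]
dp [ 0.6 -0.8 16.6] yaw -0.002 j [-0.77  0.56  0.44  1.68 -0.28  0.97 -0.32]
```

View pics/e1.png

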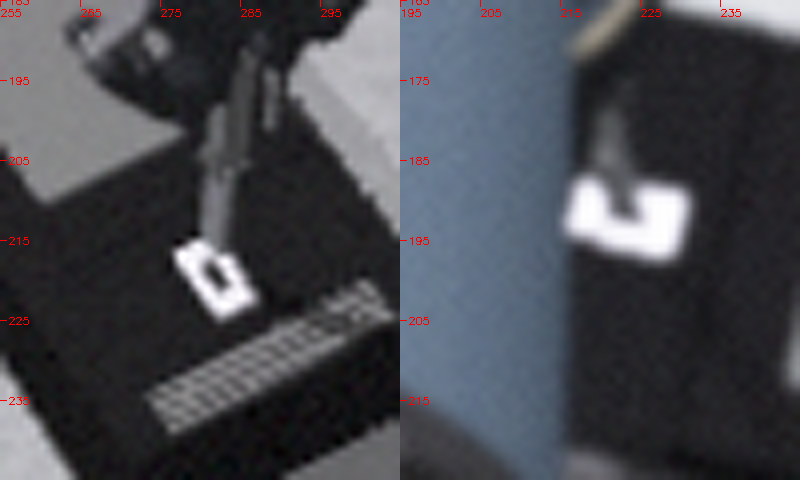

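```bash
python3 - <<'E'
from h import *
s=cam("scene");t=cam("top")
tip=np.array([.5575,.2526,.1018])
print("pred tip",proj(s,tip),proj(t,tip))
print("tri tip",tri((s,t),((281.3,215.4),(222.4,189.9))))
print("slot tri",tri((s,t),((281.3,218.8),(223.0,191.7))), at_z(s,(281.3,218.8),.08),at_z(t,(223.,191.7),.08))
print("tip at z",at_z(s,(281.3,215.4),.1018),at_z(t,(222.4,189.9),.1018))
for d in((.001,0,0),(0,.001,0)): print(proj(s,tip+d)-proj(s,tip),proj(t,tip+d)-proj(t,tip))
E
python3 -m creep '[{"jaw":-1,"dp":[0,0,8],"yaw":0},{"jaw":-1,"dp":[0,0,16],"yaw":0},{"jaw":-1,"dp":[0,0,16],"yaw":0}]'; python3 go.py 557 253 170 -4.6
python3 - <<'E'
from h import *
s=cam("scene");t=cam("top")
cv2.imwrite("pics/e2.png",np.hstack([crop(s,265,198,33,36,12),crop(t,207,174,33,36,12)]))
E
```

```text
pred tip [[281.36955203 215.74687514]] [[222.0766913  189.35509478]]
tri tip [0.55655981 0.25147279 0.10130314]
slot tri [0.55622517 0.2523862  0.08175525] [0.55559223 0.25156382 0.08      ] [0.55654447 0.25269734 0.08      ]
tip at z [0.55694995 0.25148885 0.1018    ] [0.55625142 0.25159665 0.1018    ]
[[-0.26473556  0.15936809]] [[ 0.06490693 -0.39419895]]
[[0.19370271 0.23352109]] [[-0.40288355 -0.05223655]]
t: 8.6
tcp_pos: [0.5567, 0.2537, 0.1713]
eef_rot: [-0.0, 0.735, 0.678, -0.001]
force: [0.0, 0.3, -0.7]
finger_gap: 0.0133
finger_force: 58.4
t 8.6 tcp [556.7 253.7 171.3] ang -4.58 tilt [-0.0016 -0.0008] gap 13.3 F [ 0.   0.3 -0.7]
dp [-0.7  0.4  1.3] yaw 0.0 j [-0.77  0.57  0.43  1.7  -0.28  0.93 -0.31]
```

View pics/e2.png

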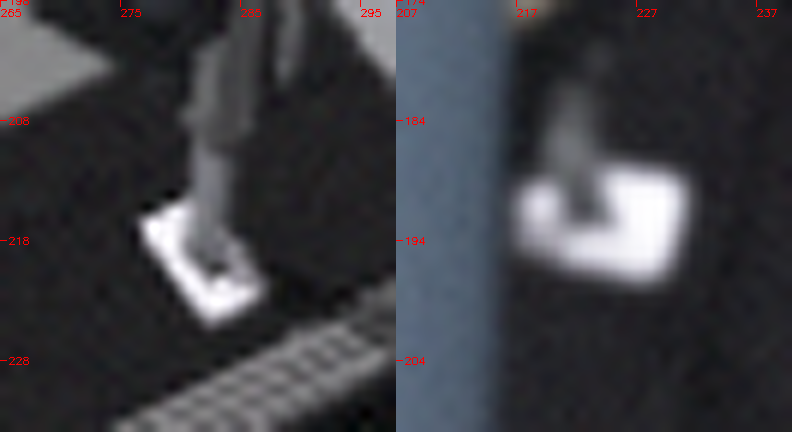

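```bash
python3 -m creep '[{"jaw":-1,"dp":[0,0,2],"yaw":0},{"jaw":-1,"dp":[0,0,4],"yaw":0},{"jaw":-1,"dp":[0,0,4],"yaw":0}]'; python3 -m creep '[{"jaw":-1,"dp":[0,0,1],"yaw":0},{"jaw":-1,"dp":[0,0,1],"yaw":0}]';  python3 -m creep '[{"jaw":-1,"dp":[0,0,0.5],"yaw":0},{"jaw":-1,"dp":[0,0,1],"yaw":0}]'
```

```text
t: 9.07
tcp_pos: [0.5572, 0.2538, 0.1682]
eef_rot: [-0.0, 0.735, 0.678, -0.0]
force: [0.5, 0.2, 0.5]
finger_gap: 0.013
finger_force: 58.4
t: 9.32
tcp_pos: [0.5573, 0.2538, 0.1673]
eef_rot: [-0.0, 0.735, 0.678, -0.0]
force: [-0.7, -1.1, -1.3]
finger_gap: 0.0134
finger_force: 58.4
t: 9.57
tcp_pos: [0.5573, 0.2538, 0.1663]
eef_rot: [0.0, 0.735, 0.678, 0.0]
force: [-0.8, 0.5, -0.6]
finger_gap: 0.0133
finger_force: 58.4
```

```bash
for i in 1 2 3 4; do python3 -m creep '[{"jaw":-1,"dp":[0,0,0.5],"yaw":0},{"jaw":-1,"dp":[0,0,1],"yaw":0}]' | grep -E 'pos|force: \['; done
```

```text
tcp_pos: [0.5572, 0.2538, 0.1653]
force: [-0.6, -0.3, -0.2]
tcp_pos: [0.5572, 0.2538, 0.1642]
force: [-0.1, -0.7, -0.4]
tcp_pos: [0.5573, 0.2539, 0.1633]
force: [-0.2, 0.3, -0.6]
tcp_pos: [0.5573, 0.2538, 0.1623]
force: [0.1, -0.6, 0.0]
```

```bash
for i in 1 2; do python3 -m creep '[{"jaw":-1,"dp":[0,0,1],"yaw":0},{"jaw":-1,"dp":[0,0,2],"yaw":0},{"jaw":-1,"dp":[0,0,3],"yaw":0},{"jaw":-1,"dp":[0,0,4],"yaw":0}]' | grep -E 'pos|force: \['; done
```

```text
tcp_pos: [0.5572, 0.2538, 0.1582]
force: [0.4, -0.1, -0.6]
tcp_pos: [0.5573, 0.2538, 0.1542]
force: [0.1, -0.6, -0.4]
```

```bash
for i in 1 2 3 4 5; do python3 -m creep '[{"jaw":-1,"dp":[0,0,1],"yaw":0},{"jaw":-1,"dp":[0,0,2],"yaw":0}]' | grep -E 'pos|force: \['; done
```

```text
tcp_pos: [0.5572, 0.2538, 0.1522]
force: [-0.9, -0.0, -0.4]
tcp_pos: [0.5573, 0.2538, 0.1502]
force: [0.0, -0.2, 0.2]
tcp_pos: [0.5573, 0.2538, 0.1482]
force: [0.7, 1.0, -0.6]
tcp_pos: [0.5572, 0.2538, 0.1462]
force: [-0.2, -0.7, -1.0]
tcp_pos: [0.5573, 0.2538, 0.1442]
force: [0.3, 0.2, -0.7]
```

```bash
for i in 1 2 3 4 5; do python3 -m creep '[{"jaw":-1,"dp":[0,0,1],"yaw":0},{"jaw":-1,"dp":[0,0,2],"yaw":0}]' | grep -E 'pos|force: \['; done
```

```text
tcp_pos: [0.5573, 0.2538, 0.1422]
force: [-0.3, -0.5, -0.9]
tcp_pos: [0.5573, 0.2538, 0.1406]
force: [-0.5, -0.2, 4.2]
tcp_pos: [0.5574, 0.2539, 0.1386]
force: [-0.7, 0.6, 5.8]
tcp_pos: [0.5574, 0.2539, 0.1366]
force: [-1.3, 0.1, 4.2]
tcp_pos: [0.5573, 0.2538, 0.1346]
force: [-0.9, -0.9, 5.4]
```

```bash
for i in 1 2; do python3 -m creep '[{"jaw":-1,"dp":[0,0,1],"yaw":0},{"jaw":-1,"dp":[0,0,1.5],"yaw":0}]' | grep -E 'pos|force: \['; done;  python3 -m creep '[{"jaw":-1,"dp":[0,0,0.5],"yaw":0},{"jaw":-1,"dp":[0,0,0.5],"yaw":0}]' | grep -E 'pos|force: \['
```

```text
tcp_pos: [0.5574, 0.2538, 0.133]
force: [-1.8, -0.3, 4.4]
tcp_pos: [0.5573, 0.2538, 0.1314]
force: [-1.0, -0.7, 4.6]
tcp_pos: [0.5573, 0.2539, 0.1308]
force: [-0.5, -0.4, 4.4]
```

```bash
python3 -m creep '[{"jaw":-1,"dp":[0,0,0.5],"yaw":0},{"jaw":-1,"dp":[0,0,0.5],"yaw":0}]' | grep -E 'pos|force: \['
```

```text
tcp_pos: [0.5574, 0.2538, 0.1303]
force: [-1.2, -0.1, 5.3]
```

```bash
python3 -m creep '[{"jaw":-1,"dp":[0,0,0.5],"yaw":0},{"jaw":-1,"dp":[0,0,0.5],"yaw":0}]' | grep -E 'pos|force: \['
```

```text
tcp_pos: [0.5573, 0.2538, 0.1298]
force: [-0.6, -0.4, 3.4]
```

```bash
python3 -m creep '[{"jaw":-1,"dp":[0,0,0.4],"yaw":0},{"jaw":-1,"dp":[0,0,0.4],"yaw":0}]' | grep -E 'pos|force: \['
```

```text
tcp_pos: [0.5573, 0.2538, 0.1294]
force: [0.2, 0.0, 3.5]
```

```bash
python3 -m creep '[{"jaw":-1,"dp":[0,0,0.3],"yaw":0},{"jaw":-1,"dp":[0,0,0.3],"yaw":0}]' | grep -E 'pos|force: \['
```

```text
tcp_pos: [0.5573, 0.2538, 0.1292]
force: [-0.8, -0.3, 4.9]
```

```bash
python3 -m creep '[{"jaw":-1,"dp":[0,0,0.3],"yaw":0},{"jaw":-1,"dp":[0,0,0.3],"yaw":0}]' | grep -E 'pos|force: \['
```

```text
tcp_pos: [0.5574, 0.2539, 0.1292]
force: [-1.6, 0.1, 8.5]
```

```bash
python3 -m creep '[{"jaw":-1,"dp":[0,0,0.3],"yaw":0},{"jaw":-1,"dp":[0,0,0.3],"yaw":0}]' | grep -E 'pos|force: \['
```

```text
tcp_pos: [0.5574, 0.2538, 0.1291]
force: [-2.0, -0.6, 10.8]
```

```bash
python3 -m creep '[{"jaw":-1,"dp":[0,0,-2],"yaw":0},{"jaw":-1,"dp":[0,0,-6],"yaw":0},{"jaw":-1,"dp":[0,0,-14],"yaw":0},{"jaw":-1,"dp":[0,0,-24],"yaw":0},{"jaw":-1,"dp":[0,0,-36],"yaw":0},{"jaw":-1,"dp":[0,0,-50],"yaw":0},{"jaw":-1,"dp":[0,0,-70],"yaw":0},{"jaw":-1,"dp":[0,0,-92],"yaw":0}]'; python3 -m creep '[{"jaw":-1,"dp":[0,0,0],"yaw":0},{"jaw":-1,"dp":[0,0,0],"yaw":0}]' >/dev/null; python3 go.py 572.2 -264.5 220 -19.85
python3 - <<'E'
from h import *
s=cam("scene");t=cam("top")
cv2.imwrite("pics/f1.png",np.hstack([crop(s,225,160,85,90,4),crop(t,190,150,115,90,4)]))
E
```

```text
t: 17.32
tcp_pos: [0.5572, 0.2538, 0.2218]
eef_rot: [0.0, 0.735, 0.678, 0.0]
force: [-0.1, 0.5, -0.7]
finger_gap: 0.0134
finger_force: 58.4
t 17.57 tcp [556.9 253.9 220.3] ang -4.57 tilt [-0.0004  0.    ] gap 13.2 F [ 0.  -0.2 -1. ]
dp [-5.155e+02  5.650e+01  3.000e-01] yaw 0.267 j [-0.78  0.53  0.45  1.64 -0.26  1.04 -0.33]
```

View pics/f1.png

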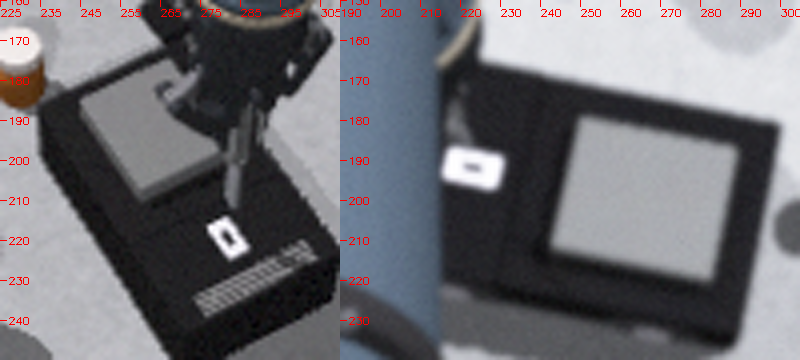

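```bash
python3 -c "
from h import *
s=cam('scene');t=cam('top');print(tri((s,t),((260.6,207.4),(250.2,178.6))))"
python3 -m creep '[{"jaw":-1,"dp":[-30,3,0],"yaw":0.03},{"jaw":-1,"dp":[-80,9,0],"yaw":0.06},{"jaw":-1,"dp":[-130,14,0],"yaw":0.1},{"jaw":-1,"dp":[-180,20,0],"yaw":0.14},{"jaw":-1,"dp":[-230,25,0],"yaw":0.18},{"jaw":-1,"dp":[-280,31,0],"yaw":0.22},{"jaw":-1,"dp":[-330,36,0],"yaw":0.25},{"jaw":-1,"dp":[-380,42,0],"yaw":0.267}]' >/dev/null
python3 -m creep '[{"jaw":-1,"dp":[0,0,0],"yaw":0},{"jaw":-1,"dp":[0,0,0],"yaw":0}]' >/dev/null; python3 go.py 572.2 -264.5 165 -19.85
```

```text
[0.59291478 0.18968218 0.09907661]
t 19.02 tcp [ 568.2 -128.6  220.2] ang -19.96 tilt [-0.0007  0.0004] gap 13.4 F [0.4 0.2 0.4]
dp [-126.4   50.2   55.1] yaw -0.002 j [-0.2   0.5   0.54  1.72 -0.29  1.01  0.09]
```

```bash
python3 -m creep '[{"jaw":-1,"dp":[-40,16,0],"yaw":0},{"jaw":-1,"dp":[-85,34,0],"yaw":0},{"jaw":-1,"dp":[-126,50,0],"yaw":0},{"jaw":-1,"dp":[-126,50,0],"yaw":0},{"jaw":-1,"dp":[-126,50,25],"yaw":0},{"jaw":-1,"dp":[-126,50,50],"yaw":0},{"jaw":-1,"dp":[-126,50,55],"yaw":0},{"jaw":-1,"dp":[-126,50,55],"yaw":0}]' >/dev/null
python3 -m creep '[{"jaw":-1,"dp":[0,0,2],"yaw":0},{"jaw":-1,"dp":[0,0,4],"yaw":0},{"jaw":-1,"dp":[0,0,4],"yaw":0},{"jaw":-1,"dp":[0,0,4],"yaw":0}]'; for i in 1 2 3; do python3 go.py 572.3 -264.4 92 -19.85; done
python3 - <<'E'
from h import *
s=cam("scene");t=cam("top")
cv2.imwrite("pics/g1.png",np.hstack([crop(s,175,95,45,50,8),crop(t,400,180,50,50,8)]))
E
```

```text
t: 20.52
tcp_pos: [0.573, -0.2639, 0.1617]
eef_rot: [0.0, 0.819, 0.574, 0.0]
force: [0.1, -0.4, -1.2]
finger_gap: 0.0128
finger_force: 58.6
t 20.52 tcp [ 573.  -263.9  161.7] ang -19.89 tilt [ 0.0002 -0.    ] gap 12.8 F [ 0.1 -0.4 -1.2]
dp [-0.7 -0.5 69.7] yaw -0.001 j [ 0.06  0.62  0.49  1.66 -0.35  0.94  0.34]
t 20.52 tcp [ 573.  -263.9  161.7] ang -19.89 tilt [ 0.0002 -0.    ] gap 12.8 F [ 0.1 -0.4 -1.2]
dp [-0.7 -0.5 69.7] yaw -0.001 j [ 0.06  0.62  0.49  1.66 -0.35  0.94  0.34]
t 20.52 tcp [ 573.  -263.9  161.7] ang -19.89 tilt [ 0.0002 -0.    ] gap 12.8 F [ 0.1 -0.4 -1.2]
dp [-0.7 -0.5 69.7] yaw -0.001 j [ 0.06  0.62  0.49  1.66 -0.35  0.94  0.34]
```

View pics/g1.png

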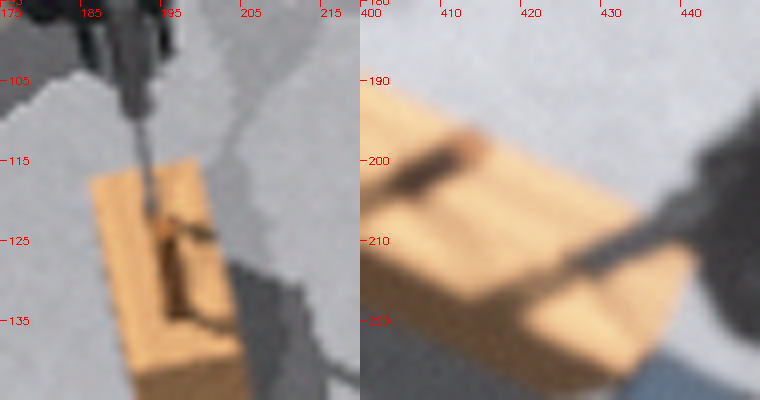

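```bash
python3 -m creep '[{"jaw":-1,"dp":[-0.5,-0.4,4],"yaw":0},{"jaw":-1,"dp":[-0.5,-0.4,8],"yaw":0},{"jaw":-1,"dp":[-0.5,-0.4,8],"yaw":0}]'| grep -E 'pos|force: \['; for i in 1 2 3 4; do python3 -m creep '[{"jaw":-1,"dp":[0,0,0.5],"yaw":0},{"jaw":-1,"dp":[0,0,1],"yaw":0}]' | grep -E 'pos|force: \['; done
```

```text
tcp_pos: [0.5721, -0.264, 0.153]
force: [-0.3, 0.3, -0.8]
tcp_pos: [0.5724, -0.2642, 0.1525]
force: [0.1, 0.5, -0.2]
tcp_pos: [0.5724, -0.2641, 0.1515]
force: [0.2, 0.7, -0.1]
tcp_pos: [0.5724, -0.2641, 0.1505]
force: [-0.1, -1.2, 0.2]
tcp_pos: [0.5724, -0.2642, 0.1495]
force: [-0.2, -0.3, -0.3]
```

In the socket (tip about 2 mm inside, no force). Continue down to about TCP 94.

```bash
python3 -m creep '[{"jaw":-1,"dp":[0,0,1],"yaw":0},{"jaw":-1,"dp":[0,0,2],"yaw":0},{"jaw":-1,"dp":[0,0,4],"yaw":0}]' | grep -E 'pos|force: \['; for i in 1 2 3; do python3 -m creep '[{"jaw":-1,"dp":[0,0,2.5],"yaw":0},{"jaw":-1,"dp":[0,0,5],"yaw":0},{"jaw":-1,"dp":[0,0,7.5],"yaw":0},{"jaw":-1,"dp":[0,0,10],"yaw":0},{"jaw":-1,"dp":[0,0,12.5],"yaw":0},{"jaw":-1,"dp":[0,0,15],"yaw":0}]' | grep -E 'pos|force: \['; done
```

```text
tcp_pos: [0.5724, -0.2642, 0.1455]
force: [-0.8, 0.8, -0.6]
tcp_pos: [0.5724, -0.2642, 0.1303]
force: [-0.4, 0.1, -0.2]
tcp_pos: [0.5724, -0.2641, 0.1153]
force: [0.7, -0.4, -0.7]
tcp_pos: [0.5724, -0.2642, 0.1003]
force: [-0.3, -0.3, -0.3]
```

```bash
python3 -m creep '[{"jaw":-1,"dp":[0,0,2],"yaw":0},{"jaw":-1,"dp":[0,0,4],"yaw":0},{"jaw":-1,"dp":[0,0,6],"yaw":0}]' | grep -E 'pos|force: \['; for i in 1 2 3 4; do python3 -m creep '[{"jaw":-1,"dp":[0,0,0.5],"yaw":0},{"jaw":-1,"dp":[0,0,0.5],"yaw":0}]' | grep -E 'pos|force: \['; done
```

```text
tcp_pos: [0.5724, -0.2642, 0.0944]
force: [0.2, 1.1, -0.1]
tcp_pos: [0.5724, -0.2642, 0.094]
force: [-0.6, 0.5, 0.0]
tcp_pos: [0.5724, -0.2642, 0.0935]
force: [0.3, -0.6, -1.1]
tcp_pos: [0.5724, -0.2641, 0.093]
force: [0.2, 0.1, -0.4]
tcp_pos: [0.5724, -0.2641, 0.0924]
force: [-0.6, -0.1, -0.6]
```

```bash
for i in 1 2 3 ; do python3 -m creep '[{"jaw":-1,"dp":[0,0,0.5],"yaw":0},{"jaw":-1,"dp":[0,0,0.5],"yaw":0}]' | grep -E 'pos|force: \['; done
```

```text
tcp_pos: [0.5723, -0.2641, 0.0919]
force: [-1.2, -0.2, -0.1]
tcp_pos: [0.5724, -0.2642, 0.0918]
force: [-0.6, -0.4, 4.8]
tcp_pos: [0.5724, -0.2642, 0.0917]
force: [-2.7, 0.9, 8.7]
```

```bash
python3 -m creep '[{"jaw":-0.4,"dp":[0,0,0],"yaw":0},{"jaw":0.2,"dp":[0,0,0],"yaw":0},{"jaw":1,"dp":[0,0,0],"yaw":0},{"jaw":1,"dp":[0,0,0],"yaw":0},{"jaw":1,"dp":[0,0,0],"yaw":0},{"jaw":1,"dp":[0,0,0],"yaw":0}]'; python3 -m creep '[{"jaw":1,"dp":[0,0,-10],"yaw":0},{"jaw":1,"dp":[0,0,-30],"yaw":0},{"jaw":1,"dp":[0,0,-60],"yaw":0},{"jaw":1,"dp":[0,0,-100],"yaw":0},{"jaw":1,"dp":[0,0,-140],"yaw":0},{"jaw":1,"dp":[0,0,-170],"yaw":0},{"jaw":1,"dp":[0,0,-170],"yaw":0},{"jaw":1,"dp":[0,0,-170],"yaw":0}]'
python3 - <<'E'
from h import *
s=cam("scene");t=cam("top")
a=np.hstack([crop(s,175,95,45,60,6),crop(t,385,180,65,60,6)])
b=np.hstack([crop(s,140,130,180,120,2),crop(t,200,80,150,120,2)])
b=cv2.copyMakeBorder(b,0,0,0,a.shape[1]-b.shape[1],cv2.BORDER_CONSTANT) if b.shape[1]<a.shape[1] else b[:,:a.shape[1]]
cv2.imwrite("pics/h1.png",np.vstack([a,b]))
E
```

```text
t: 27.5
tcp_pos: [0.5724, -0.2642, 0.091]
eef_rot: [0.0, 0.819, 0.574, -0.0]
force: [-0.3, 0.5, 0.3]
finger_gap: 0.0857
finger_force: 0.0
t: 28.5
tcp_pos: [0.5721, -0.2639, 0.2609]
eef_rot: [-0.0, 0.819, 0.574, -0.0]
force: [-0.4, 0.5, -0.2]
finger_gap: 0.0853
finger_force: 0.0
```

View pics/h1.png

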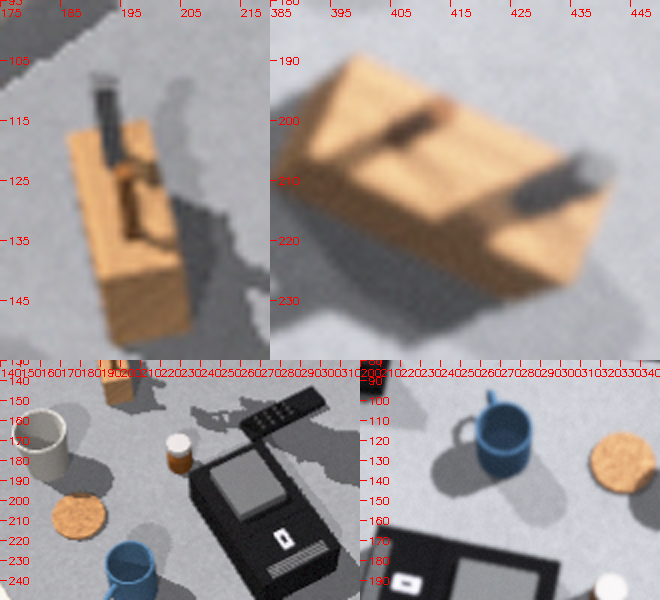

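The key stands upright in its socket with its top at scene (192,108), where it started. The pack is raised around scene (265,180), and everything else is where it was.

```bash
python3 -c "
from rig import *
print(finish_job())"
```

```text
the job is handed in; nothing more can be done
None
```

The latch was pressed to its stop at about 11 N and the battery pack is up, its top measured about 19 mm above the speaker's; the key is back fully down in its socket, nothing else appears to have moved in the last pictures, and the job was handed in at about 28.6 s.

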